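# Fit the blow nozzle to the bench air coupler

## Robot

A 6-joint arm with a two-finger parallel gripper is mounted at the origin on the work surface. World frame = base frame: x ahead of the robot, y to its left, z up, the work surface at z = 0. Lengths are in m, angles in rad, forces in N, time in s.
With the tool pointing down it reaches from about 0.35 to 0.85 m from the base axis. Payload 8.1 kg.
Tool frame: the origin (TCP) lies midway between the tips of the shut fingers; the grasp point (between the pads) lies 19 mm behind it (robot.grip_point_offset is the distance from the TCP to the grasp point, in m); z points along the fingers, y is the line along which they close (so a half turn about z gives the same grasp; the last joint's range is limited). The gripper opens to 93 mm and grips with 3 to 60 N. Pads are 15 mm wide; open, the fingers measure 128 mm over their backs; the gripper's body (75 mm by 188 mm) begins 65 mm behind the grasp point.
Start: joints at [1.043, 0.13, 1.488, -0, 1.523, -0.085], TCP at [0.257, 0.542, 0.219] pointing down, gripper open.
Joint ranges: [-2.96, 2.96], [-0.89, 2.26], [0.02, 2.5], [-1.34, 4.48], [0, 2.73], [-2.66, 2.66]. Speed limits (rad/s): [2.39, 2.39, 2.79, 3.14, 3.14, 3.14].

## Interface

Orientations are given as a rotation vector (axis times angle).
In Python, from plant import robot, read_camera, job gives the robot as it stands.
- The arm moves only by the shell command python3 -m inch 'ROWS' [FORCE]. ROWS is JSON, one flat list of numbers, 5 for each row, row after row: the shift along the world's x, y, z in mm, then the turn about the world's z in degrees, then the opening in per cent of the stroke, from 0 (shut) to 100 (fully open). In form: [dx, dy, dz, yaw, hand, dx, dy, dz, yaw, hand, ...]. A call has 1 to 10 rows; each row is the pose to reach, as a shift and turn from the pose commanded when the call began; what a row does not reach only later rows make up. A row lasts 1/12 s, in which the tool goes at most 41.7 mm and 7.16 degrees, less where a joint would pass 70% of its speed; a pose out of reach is approached as far as the arm can. A call with a gripper value outside its range is refused whole. The fingers move at their own pace and stop on an object; FORCE is the grip in N (left out, the last holds). Time passes only in rows, so rows that repeat a pose let the fingers close. It gives the time, the measured TCP pose, the force, the opening and the grip force at its end, in the units of the state.
- robot.read_state(): the state, without advancing time (a new reading comes with each control period).
- read_camera(name): name is "side" or "top"; returns a dict with "image" (480x640x3 uint8, blue, green, red), "K" (3x3 intrinsics, pixels), "D" ([k1, k2, p1, p2, k3] as OpenCV has them; the pictures are not rectified), "extrinsics" (4x4, takes a point from world to camera coordinates). Camera axes: x right, y down, z forward; pixel columns grow to the right and rows downward; lengths in m; the calibration is good to about 2 mm. A picture is of the moment at which its call begins. There is no depth.
- job.close_job(): hands the job in; it is judged then, once.
The state is a dict: "t": time; "q": joint angles; "dq": joint speeds; "joint_torque": joint torques, N m; "tool_pos": TCP position; "orientation": TCP orientation; "force": force on the tool from outside, world axes, zero at the start; "wrist_torque": the same for the moment, N m; "opening": finger opening in m; "gripper_force": force on a finger pad.
Only numpy, scipy, OpenCV 4.12 (cv2) and the standard library are available. Lean on these libraries where they do the work, as an engineer would, in place of code of your own. Each camera call takes 0.05 s, during which the arm holds its last target. There are 200 camera calls.

## Task

Get the jeweller's bench air outlet ready: pull the coupler's spring sleeve back (down) until it stays back by itself, then take the tapered blow nozzle from the wooden stand and push its plug gently but fully home in the coupler's mouth until the sleeve springs forward again and locks it. The coupler's height is not known exactly, so feel your way and never ram it. Leave the nozzle standing locked in it and leave the flat fan nozzle and the jars where they are.

Things in the scene. Friction and masses are not known exactly. Their poses are not given: they have to be found in the camera images.
- coupler: Square grey bench block (foot 84 x 84 x 12 mm, block 60 x 60 mm up to 40 mm), fixed, with a steel quick coupler standing upright out of it; a brass pipe stub leaves the block along its +x, 60 mm long. Origin: centre of the underside, z up on the coupler's axis. How far the coupler stands out of the block is not measured: all its heights are true only to 6 mm up or down.
- sleeve (a joint): Spring sleeve around the coupler's tube, m: 0 = forward (up); grows as it is pulled back (straight down); end stop 0.011. Pulled past about 0.0097 it stays: let go, it rests near 0.0094. Spring 4 N at 0, 7 N at the stop; it takes 0.1 s or so to spring. Once back, it springs forward only when a plug is pushed fully home.
- sleeve_mid (a point): Point on the coupler's axis, fixed to the block, 88 mm above the bench: a height to pinch the sleeve. Sleeve: knurled steel tube, 36 mm outside diameter, 36 mm long, with a collar (42 mm diameter, 6 mm high) at its lower end. Sleeve forward, its top is at 94 mm, the collar's top at 64 mm, each +-6 mm with the coupler.
- mouth_mid (a point): Point on the coupler's axis, fixed to the block, 96 mm above the bench: middle of where the mouth may be. The true mouth rim (tube 26 mm outside, bore 16 mm) is up to 6 mm above or below it: feel for it. Pressing a nozzle on the coupler with over 40 N damages it.
- jaws_mid (a point): Point on the axis, fixed to the block; two locking jaws lie here +-6 mm, 14 mm below the true mouth. Sleeve forward: they block the bore. Sleeve back: they are clear, and a brass spring valve pops up to 8 mm below the mouth and keeps them open. A plug meets the valve 8 mm deep; it pushes back with 2.5 N, growing to about 10 N when home.
- seat_mid (a point): Point on the axis, fixed to the block; here +-6 mm (28.5 mm below the true mouth) the plug's lower end comes to a hard stop, its collar on the mouth rim. About 1 mm before that the jaws drop into the plug's groove and the sleeve springs forward. Released, the locked plug rises back about 2 mm.
- nozzle: Tapered blow nozzle, to be fitted, 88 mm long, 0.10 to 0.15 kg, pointed round top, plug down in either hole of the stand. Origin: centre of the plug's lower end, z up. From there: nose 8 mm diameter widening to 14 mm at 4 mm, groove 9 to 19 mm, 14 mm shank to 28.5 mm, collar 24 mm diameter to 32 mm, brass grip 22 mm diameter to 66 mm, taper to a 6 mm tip.
- nozzle_grip (a point): Point on the nozzle's axis 52 mm above its origin, where to pinch its brass grip (22 mm diameter, from 32 to 66 mm).
- fan_nozzle: The other nozzle, to be left alone: the same plug, collar and grip, but a flat fan-shaped top 34 mm wide along its y and 7 mm thick, 85 mm high in all. Origin: centre of the plug's lower end. It stands in the other hole.
- stand: Dark wooden block, 80 mm along its x, 170 mm along its y, 36 mm high, fixed; origin at the centre of its underside. Two holes of 18 mm diameter, 32 mm deep, at y = +42 mm and -42 mm; the nozzles' collars rest on its top, so each nozzle's origin is 7.5 mm above the bench and lifting it by 30 mm clears the hole.
- jar_a: Clear glass jar with lid, 72 mm diameter, 85 mm high, on the glass plate beyond the work; origin at the centre of its underside.
- jar_b: Amber glass jar with lid, 72 mm diameter, 80 mm high, on the glass plate beyond the work; origin at the centre of its underside.
- bur_stand: Blue round stand of burs, 110 mm diameter, 70 mm high, fixed at the left of the bench; origin at the centre of its underside.
Not all that is in view belongs to the job. There is more than one size of the coupler; the one meant has the size given above. Leave any red look-alike of the nozzle alone.

How it is judged:
On the way, in this order (a step that is already met when the one before it is completed fails the run):
1. the sleeve is pulled back and stays back with the fingers off it (value of joint sleeve above 0.0075 m and contact force between the fingers and coupler below 0.5 N), for 0.2 s.
2. with the sleeve back, the nozzle's plug is in the coupler's bore (z of nozzle in the frame of mouth_mid below -0.01 m and horizontal distance between nozzle and mouth_mid below 0.004 m and value of joint sleeve above 0.006 m), for 0.05 s.
3. the plug is home and the sleeve has sprung forward (z of nozzle in the frame of mouth_mid below -0.018 m and value of joint sleeve below 0.002 m), for 0.1 s.
At the end, for the whole second after the job is handed in: The nozzle stands locked in the coupler: plug end at least 18 mm below the middle mouth height, within 4 mm of the axis, upright within 0.12 rad, at rest; the sleeve is forward (below 2 mm); the fan nozzle is within 20 mm of where it stood (all of step 3 and horizontal distance between nozzle and mouth_mid below 0.004 m and angle between nozzle's own z axis and vertical below 0.12 rad and linear speed of nozzle below 0.02 m/s and distance of fan_nozzle from where it was at the start of the episode below 0.02 m); the robot touches nothing.
It fails at once if a nozzle is pressed or struck on the coupler with over 40 N (contact force between any of nozzle, fan_nozzle and coupler above 40 N).
It fails at once if the fan nozzle is taken out or knocked (distance of fan_nozzle from where it was at the start of the episode above 0.02 m or angle between fan_nozzle's own z axis and vertical above 0.3 rad).
It fails at once if a jar is displaced or tipped (distance of any of jar_a, jar_b from where it was at the start of the episode above 0.03 m or angle between any of jar_a, jar_b's own z axis and vertical above 0.4 rad).
It also fails if it takes over 54 s, if anything falls off the work surface, if the arm or the gripper's body presses on something with over 40 N, if the wrist force passes 120 N, or if a joint passes its speed limit or range.

## Working session

There is one attempt and no reset: what is moved stays moved. The work goes in short steps, Python scripts to look and compute and a shell command to move; the robot and the scene stay as the last step left them, time stands still between calls to the robot, and variables do not carry over. Pictures are saved under pics/ and viewed, at most 10 in all, crops included, and the job is handed in when it is done.

```bash
mkdir -p pics; ls; cat > h.py <<'E'
import numpy as np,cv2,pickle
from plant import robot,read_camera,job
def snap(n,f):
    c=read_camera(n); cv2.imwrite(f'pics/{f}.png',c['image']); pickle.dump(c,open(f'pics/{f}.pkl','wb')); return c
def load(f): return pickle.load(open(f'pics/{f}.pkl','rb'))
def at(c,u,v,z):
    p=cv2.undistortPoints(np.array([[[u,v]]],float),np.array(c['K']),np.array(c['D'],float))[0,0]
    E=np.array(c['extrinsics']);R=E[:3,:3];t=E[:3,3];o=-R.T@t;d=R.T@np.array([p[0],p[1],1])
    return o+d*(z-o[2])/d[2]
def px(c,P):
    E=np.array(c['extrinsics']);r,_=cv2.Rodrigues(E[:3,:3])
    return cv2.projectPoints(np.array([P],float),r,E[:3,3],np.array(c['K']),np.array(c['D'],float))[0].reshape(-1,2)[0]
def crop(c,x,y,w,h,s,f): cv2.imwrite(f'pics/{f}.png',cv2.resize(c['image'][y:y+h,x:x+w],None,fx=s,fy=s,interpolation=cv2.INTER_CUBIC))
E
python3 - <<'E'
from h import *
for n in('side','top'):
    c=snap(n,n+'0');E=np.array(c['extrinsics']);print(n,-E[:3,:3].T@E[:3,3],E[2,:3])
s=robot.read_state();print(s)
E
```

```text
pics
side [ 0.34984223 -0.47747489  0.81360146] [ 0.22532792  0.60669422 -0.76233159]
top [0.42902892 0.10938944 1.066135  ] [ 0.1285256   0.01664047 -0.99156657]
{'t': 0.1, 'q': array([ 1.04260216e+00,  1.31066631e-01,  1.48916842e+00, -3.11931831e-05,
        1.52304167e+00, -8.53962651e-02]), 'dq': array([-1.25993314e-03, -2.37526536e-03, -2.87268921e-03,  1.60408634e-03,
        1.14108712e-04,  4.59714938e-05]), 'joint_torque': array([ 6.14095115e-04, -5.61341715e+01, -4.93095660e+01,  7.69613707e-02,
        2.90862832e-02, -1.70796744e-05]), 'tool_pos': array([0.25680277, 0.54168137, 0.21770481]), 'orientation': array([-6.89769204e-01, -3.06444247e+00,  2.53619844e-03]), 'force': array([-0.40307907,  0.65826811,  0.76152055]), 'wrist_torque': array([ 0.01113679, -0.04833754, -0.00502946]), 'gripper_force': 0.0, 'opening': 0.09275588501950052}
```

View pics/top0.png

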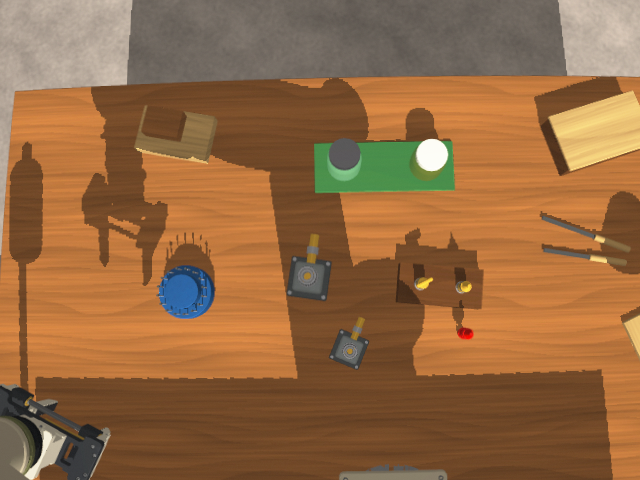

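View pics/side0.png

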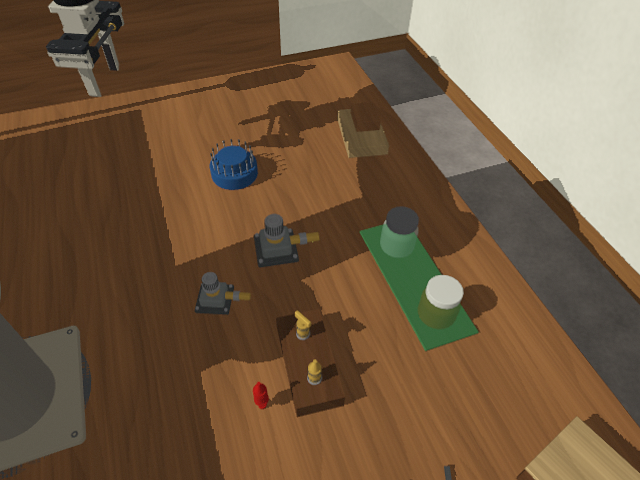

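The top view shows two couplers, at (308,277) (larger) and (350,350) (smaller). The stand holds a nozzle at (423,284) that looks like the fan, and one at (464,287) that looks tapered. The red look-alike is at (465,333). I'll enlarge these to check and measure the feet.

```bash
python3 - <<'E'
from h import *
t=load('top0');s=load('side0')
a=cv2.resize(t['image'][225:375,280:400],None,fx=4,fy=4,interpolation=2)
b=cv2.resize(t['image'][235:345,390:490],None,fx=4,fy=4,interpolation=2)
b=cv2.copyMakeBorder(b,0,600-440,0,0,cv2.BORDER_CONSTANT);d=a.shape
o=np.hstack([a[:, :400],b]);cv2.imwrite('pics/c1.png',np.hstack([a,b])[:, :800] if 0 else o)
a=cv2.resize(s['image'][205:325,190:330],None,fx=4,fy=4,interpolation=2)
b=cv2.resize(s['image'][300:420,270:330],None,fx=4,fy=4,interpolation=2)
cv2.imwrite('pics/c2.png',np.hstack([a,b]))
E
```

```text
(no output)
```

View pics/c1.png

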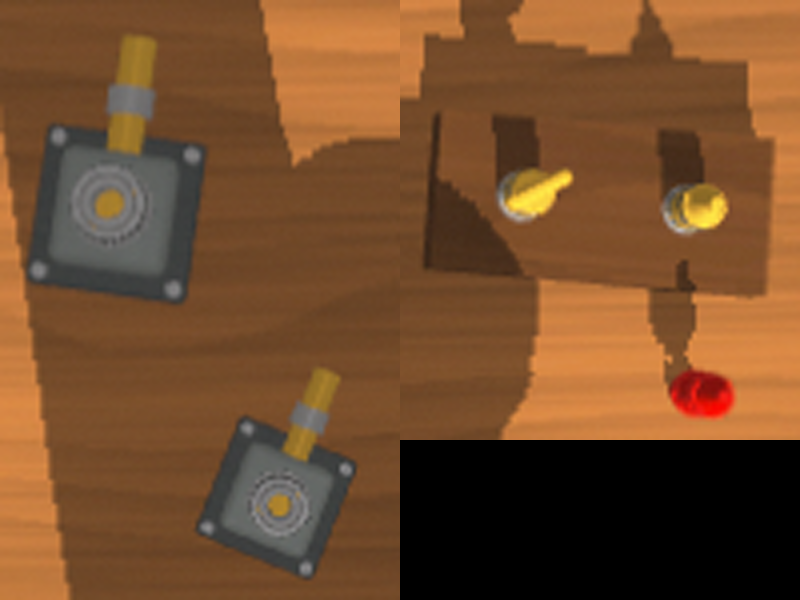

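View pics/c2.png

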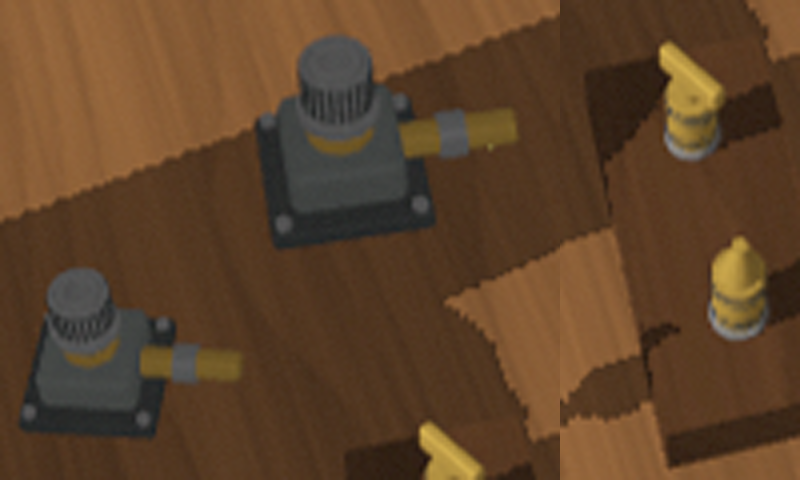

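```bash
python3 - <<'E'
from h import *
t=load('top0');s=load('side0');f=lambda x,y:(280+x/4-.4,225+y/4-.4)
for C in([(48,127),(207,147),(187,303),(27,283)],[(243,416),(356,464),(307,578),(196,532)]):
    P=np.array([at(t,*f(*p),.012) for p in C]);print('foot',P.mean(0),[np.linalg.norm(P[i]-P[i-1]).round(4) for i in range(4)]);e=P[0]-P[3];print('yaw of x',np.degrees(np.arctan2(e[1],e[0])))
print('axis top',at(t,*f(109,203),.094));
print('sleeve side',at(s,190+337/4-.4,205+64/4-.4,.094))
g=lambda x,y:(390+(x-400)/4-.4,235+y/4-.4)
P=np.array([at(t,*g(*p),.036) for p in[(438,112),(775,140),(765,297),(425,268)]]);print('stand',P.mean(0),[np.linalg.norm(P[i]-P[i-1]).round(4) for i in range(4)])
e=P[0]-P[1];e/=np.linalg.norm(e);print('yaw of y',np.degrees(np.arctan2(e[1],e[0])),'holes',P.mean(0)+.042*e,P.mean(0)-.042*e)
print('tip top',at(t,*g(715,203),.0955),'collar',at(t,*g(686,210),.0395))
h=lambda x,y:(270+(x-560)/4-.4,300+y/4-.4)
print('tip side',at(s,*h(741,240),.0955),'collar',at(s,*h(738,316),.039))
print('fan collar',at(t,*g(522,197),.039))
E
```

```text
foot [0.50092214 0.16278963 0.012     ] [np.float64(0.0816), np.float64(0.0834), np.float64(0.0813), np.float64(0.0832)]
yaw of x -8.09703324722643
foot [0.35534658 0.08389296 0.012     ] [np.float64(0.0634), np.float64(0.0625), np.float64(0.0627), np.float64(0.0609)]
yaw of x -23.223064904078832
axis top [0.50097482 0.16246554 0.094     ]
sleeve side [0.50157618 0.16067136 0.094     ]
stand [ 0.47968134 -0.10265475  0.036     ] [np.float64(0.0791), np.float64(0.172), np.float64(0.0796), np.float64(0.172)]
yaw of y 84.15818937204257 holes [ 0.48395619 -0.06087287  0.036     ] [ 0.47540648 -0.14443663  0.036     ]
tip top [ 0.47614864 -0.14487153  0.0955    ] collar [ 0.47565088 -0.14466019  0.0395    ]
tip side [ 0.47701691 -0.14261359  0.0955    ] collar [ 0.47442055 -0.14759255  0.039     ]
fan collar [ 0.48385007 -0.06215606  0.039     ]
```

The larger coupler at (308,277) has an 83 mm foot, so it is the one meant; the small one measures 63 mm. Its axis is at about (0.501, 0.162). The side crop confirms the tapered nozzle at top pixel (464,287), at (0.476, -0.145). The fan stands at (423,284). Moving above the coupler.

```bash
python3 -m inch '[24,-38,0,0,100, 48,-76,0,0,100, 72,-114,0,0,100, 96,-152,0,0,100, 120,-190,0,0,100, 144,-228,0,0,100, 168,-266,0,0,100, 192,-304,0,0,100, 216,-340,0,0,100, 234,-366,0,0,100]' 40; python3 -m inch '[10,-14,-20,0,100, 10,-14,-50,0,100, 10,-14,-60,0,100, 10,-14,-60,0,100, 10,-14,-60,0,100]'
python3 - <<'E'
from h import *
s=snap('side','s1');t=snap('top','t1')
print(robot.read_state()['tool_pos'],robot.read_state()['force'],robot.read_state()['orientation'])
p=px(s,(.501,.162,.1));q=px(t,(.501,.162,.1));print(p,q)
a=[cv2.resize(i['image'][int(y[1])-60:int(y[1])+60,int(y[0])-50:int(y[0])+50],None,fx=4,fy=4,interpolation=2) for i,y in((s,p),(t,q))]
cv2.imwrite('pics/c3.png',np.hstack(a))
E
```

```text
t: 0.93
tool_pos: [0.4816, 0.1889, 0.2184]
orientation: [-0.69, -3.065, 0.0]
force: [-0.0, 0.5, 0.4]
opening: 0.0928
gripper_force: 0.0
t: 1.35
tool_pos: [0.4902, 0.1772, 0.1583]
orientation: [-0.688, -3.063, 0.001]
force: [-0.1, 0.0, 0.3]
opening: 0.0933
gripper_force: 0.0
[0.4915698  0.17782773 0.16023074] [ 0.11081247 -0.1974769   0.15624055] [6.87492579e-01 3.06379823e+00 1.44418546e-03]
[273.19804581 218.11303948] [306.91978787 275.1019973 ]
```

View pics/c3.png

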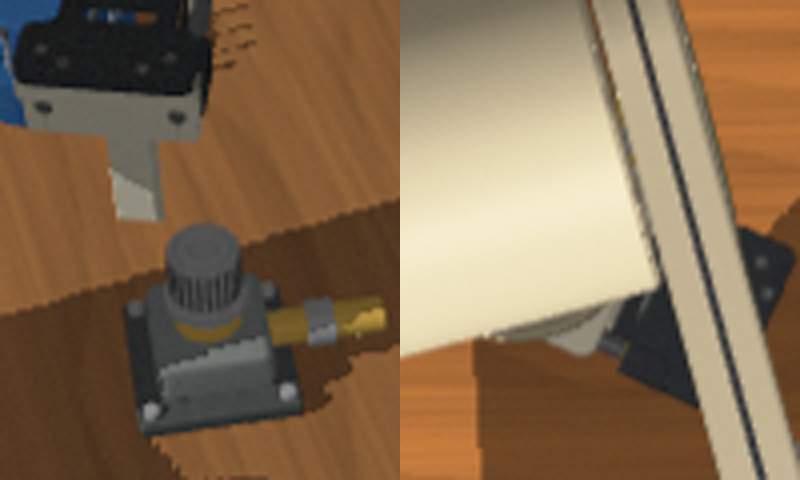

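The side crop shows the finger up and left of the coupler at about (130,190); the top view is blocked by the arm. The measured offset still needed is +9, -16 mm.

```bash
python3 -m inch '[9,-16,0,0,100, 9,-16,0,0,100, 9,-16,-20,0,100, 9,-16,-40,0,100, 9,-16,-60,0,100, 9,-16,-75,0,100, 9,-16,-88,0,100, 9,-16,-88,0,100]'
```

```text
t: 2.12
tool_pos: [0.4985, 0.1614, 0.0689]
orientation: [-0.688, -3.062, 0.002]
force: [-0.4, 0.1, 0.1]
opening: 0.0927
gripper_force: 0.0
```

```bash
python3 -m inch '[2,1,3,0,100, 2,1,3,0,50, 2,1,3,0,0, 2,1,3,0,0, 2,1,3,0,0, 2,1,3,0,0, 2,1,3,0,0, 2,1,3,0,0, 2,1,3,0,0]' 40
```

```text
t: 2.87
tool_pos: [0.5021, 0.1618, 0.0736]
orientation: [-0.69, -3.065, 0.0]
force: [-0.2, -0.5, 0.4]
opening: 0.0441
gripper_force: 0.0
```

```bash
python3 -m inch '[0,0,0,0,0, 0,0,0,0,0, 0,0,0,0,0, 0,0,0,0,0]'
```

```text
t: 3.2
tool_pos: [0.5027, 0.1632, 0.0738]
orientation: [0.689, 3.064, 0.004]
force: [2.6, 6.9, -2.1]
opening: 0.0351
gripper_force: 40.0
```

```bash
python3 -m inch '[1,2,-2,0,0, 1,2,-4,0,0, 1,2,-6,0,0, 1,2,-8,0,0, 1,2,-10,0,0, 1,2,-11,0,0, 1,2,-11,0,0, 1,2,-11,0,0]'
```

```text
t: 3.87
tool_pos: [0.5029, 0.1634, 0.0629]
orientation: [-0.69, -3.064, 0.002]
force: [-3.1, -2.4, 6.4]
opening: 0.0352
gripper_force: 40.0
```

```bash
python3 -m inch '[0,0,-1,0,0, 0,0,-1,0,0, 0,0,-2,0,0, 0,0,-2,0,0]'
```

```text
t: 4.2
tool_pos: [0.5031, 0.1634, 0.0626]
orientation: [-0.69, -3.065, 0.002]
force: [-11.0, -5.7, 20.3]
opening: 0.035
gripper_force: 40.0
```

The end stop is reached: the force is rising and there is no more travel. Releasing.

```bash
python3 -m inch '[0,0,0,0,15, 0,0,0,0,50, 0,0,0,0,100, 0,0,0,0,100, 0,0,0,0,100, 0,0,0,0,100, 0,0,0,0,100]'; python3 -m inch '[0,0,20,0,100, 0,0,50,0,100, 0,0,80,0,100, 0,0,110,0,100, 0,-30,130,0,100, 0,-70,130,0,100, 0,-110,130,0,80, 0,-150,130,0,60, 0,-190,130,0,50, 0,-230,130,0,50]'
```

```text
t: 4.78
tool_pos: [0.503, 0.1638, 0.0603]
orientation: [-0.69, -3.064, 0.0]
force: [0.4, 0.3, -0.4]
opening: 0.0707
gripper_force: 0.0
t: 5.62
tool_pos: [0.5028, -0.0679, 0.1908]
orientation: [0.689, 3.065, 0.0]
force: [1.4, -0.8, 0.2]
opening: 0.0708
gripper_force: 0.0
```

```bash
python3 - <<'E'
from h import *
s=snap('side','s2');t=snap('top','t2')
b=load('side0');p=px(s,(.501,.162,.09)).astype(int)
a=[cv2.resize(i['image'][p[1]-50:p[1]+50,p[0]-50:p[0]+50],None,fx=4,fy=4,interpolation=2) for i in(b,s)]
cv2.imwrite('pics/c4.png',np.hstack(a));print(p)
E
```

```text
[273 221]
```

View pics/c4.png

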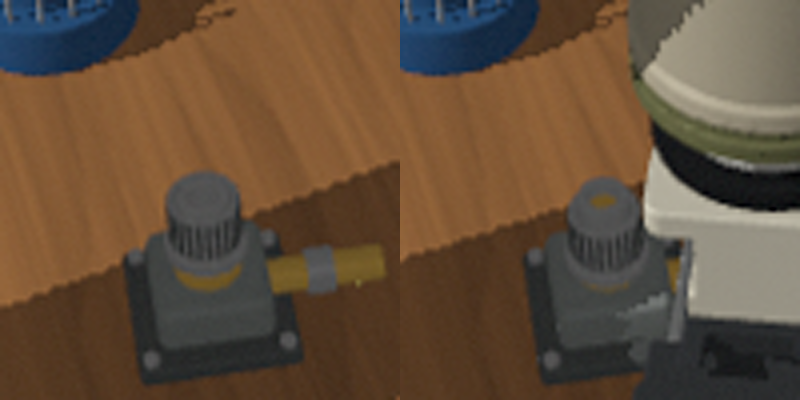

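The right half of the crop shows the sleeve still back: the mouth and brass valve are exposed at crop (603,195) and the collar is down on the block. Next, the nozzle.

```bash
python3 -m inch '[-10,-30,0,0,50, -20,-55,0,0,50, -27,-77,0,0,50, -27,-77,0,0,50, -27,-77,-20,0,50, -27,-77,-40,0,50, -27,-77,-50,0,50, -27,-77,-50,0,50]'
```

```text
t: 6.38
tool_pos: [0.4745, -0.1415, 0.1377]
orientation: [-0.688, -3.06, -0.002]
force: [-0.6, -0.5, -0.2]
opening: 0.0465
gripper_force: 0.0
```

```bash
python3 - <<'E'
from h import *
s=snap('side','s3');t=load('top0')
p=px(s,(.476,-.145,.09)).astype(int);print(p,robot.read_state()['tool_pos'])
cv2.imwrite('pics/c5.png',cv2.resize(s['image'][p[1]-80:p[1]+60,p[0]-80:p[0]+80],None,fx=4,fy=4,interpolation=2))
E
```

```text
[314 362] [ 0.47530514 -0.14186812  0.13936204]
```

View pics/c5.png

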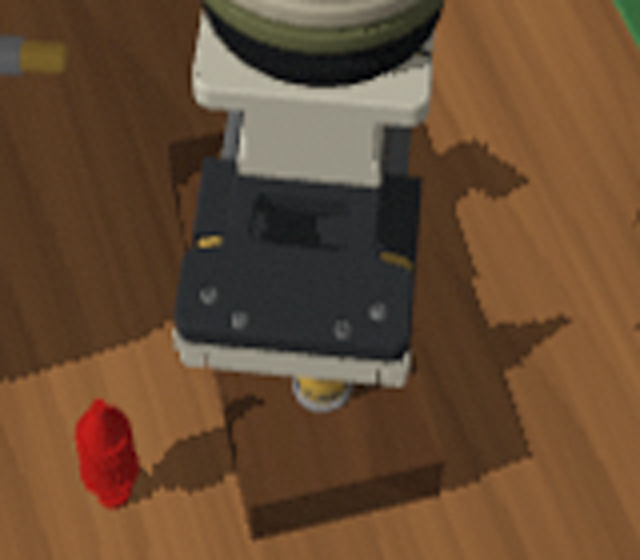

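The side crop shows the gripper body over the nozzle, whose collar shows below it at (322,400). The red look-alike is well clear at (107,455). Descending.

```bash
python3 -m inch '[1,-3,-20,0,50, 1,-3,-40,0,50, 1,-3,-60,0,50, 1,-3,-75,0,50, 1,-3,-85,0,50, 1,-3,-93,0,50, 1,-3,-95,0,50, 1,-3,-95,0,50, 1,-3,-95,0,50]'; python3 -m inch '[0,0,0,0,20, 0,0,0,0,10, 0,0,0,0,10, 0,0,0,0,10, 0,0,0,0,10, 0,0,0,0,10, 0,0,0,0,10]' 15
```

```text
t: 7.18
tool_pos: [0.4779, -0.1464, 0.0467]
orientation: [0.689, 3.064, -0.0]
force: [-0.6, 0.3, -0.6]
opening: 0.0459
gripper_force: 0.0
t: 7.77
tool_pos: [0.4774, -0.1462, 0.046]
orientation: [0.69, 3.064, -0.0]
force: [-0.9, -0.2, 2.6]
opening: 0.0219
gripper_force: 15.0
```

```bash
python3 -m inch '[0,0,0,0,10, 0,0,10,0,10, 0,0,25,0,10, 0,0,45,0,10, 0,0,75,0,10, 0,0,105,0,10, 0,0,135,0,10, 0,0,145,0,10, 0,0,145,0,10]' 30; python3 -m inch '[3,35,0,0,10, 6,70,0,0,10, 9,105,0,0,10, 12,140,0,0,10, 15,175,0,0,10, 18,210,0,0,10, 21,245,0,0,10, 24,280,0,0,10, 26,300,0,0,10, 27,309,0,0,10]'; python3 -m inch '[0,0,0,0,10, 0,0,0,0,10]'
```

```text
t: 8.52
tool_pos: [0.479, -0.1469, 0.1944]
orientation: [0.688, 3.059, -0.002]
force: [0.6, -0.0, -1.3]
opening: 0.0217
gripper_force: 30.0
t: 9.35
tool_pos: [0.5026, 0.1655, 0.188]
orientation: [-0.685, -3.062, 0.001]
force: [0.3, -0.3, -1.6]
opening: 0.0213
gripper_force: 30.0
t: 9.52
tool_pos: [0.5033, 0.1623, 0.189]
orientation: [-0.688, -3.063, 0.003]
force: [-1.0, -1.2, -0.2]
opening: 0.0213
gripper_force: 30.0
```

```bash
python3 -m inch '[1,1,-15,0,10, 1,1,-30,0,10, 1,1,-40,0,10, 1,1,-42,0,10, 1,1,-42,0,10, 1,1,-42,0,10]'; python3 - <<'E'
from h import *
s=snap('side','s4')
T=robot.read_state()['tool_pos'];print(T)
p=px(s,(.502,.163,.1)).astype(int);x,y=p-[40,45]
print('crop origin',x,y)
cv2.imwrite('pics/c6.png',cv2.resize(s['image'][y:y+90,x:x+80],None,fx=6,fy=6,interpolation=2))
for z in (.108,.137,.14):print(z,(px(s,(T[0],T[1],z))-[x,y])*6)
for d in (0,.01): print((px(s,(.503+d*.9,.1635-d*.43,.096))-[x,y])*6)
E
```

```text
t: 10.02
tool_pos: [0.5054, 0.1632, 0.1491]
orientation: [0.691, 3.064, -0.0]
force: [0.4, -1.3, -0.2]
opening: 0.0213
gripper_force: 30.0
[0.50565018 0.1634708  0.14948246]
crop origin 233 172
0.108 [252.36854664 253.14067384]
0.137 [247.51962112 190.203962  ]
0.14 [247.00470018 183.52330868]
[246.45216885 280.28154386]
[276.91842811 282.71990822]
```

View pics/c6.png

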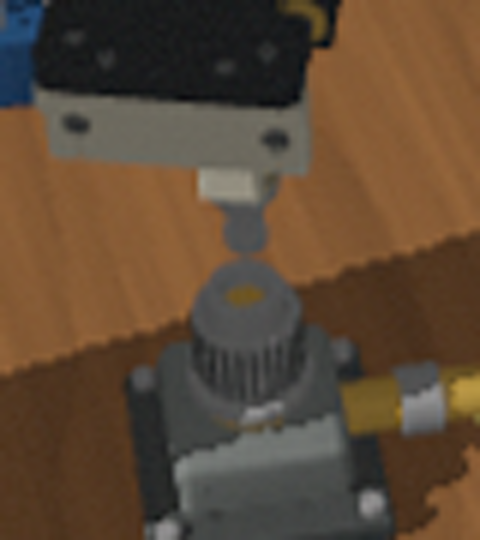

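The plug end is at (246,248) and the mouth with its valve at (245,295), so the plug is about 1.5 mm too far right along the pad direction. Correcting, then feeling down.

```bash
python3 -m inch '[-2,0,0,0,10, -2,0,-2,0,10, -2,0,-4,0,10, -2,0,-6,0,10, -2,0,-7,0,10, -2,0,-7,0,10]'
```

```text
t: 10.57
tool_pos: [0.5029, 0.1639, 0.1412]
orientation: [-0.69, -3.064, 0.0]
force: [0.5, -0.0, -0.9]
opening: 0.0215
gripper_force: 30.0
```

```bash
python3 -m inch '[0,0,-1,0,10, 0,0,-2,0,10, 0,0,-3,0,10, 0,0,-3,0,10]'
```

```text
t: 10.9
tool_pos: [0.503, 0.1638, 0.1383]
orientation: [-0.69, -3.065, 0.0]
force: [-0.1, 0.6, -1.6]
opening: 0.0213
gripper_force: 30.0
```

```bash
python3 -m inch '[0,0,-1,0,10, 0,0,-2,0,10, 0,0,-3,0,10, 0,0,-3,0,10]'
```

```text
t: 11.23
tool_pos: [0.503, 0.1638, 0.1353]
orientation: [-0.69, -3.065, 0.0]
force: [0.1, -0.1, -1.1]
opening: 0.0216
gripper_force: 30.0
```

Free so far (z force -1.1 N, which is the nozzle's weight).

```bash
python3 -m inch '[0,0,-1,0,10, 0,0,-2,0,10, 0,0,-3,0,10, 0,0,-3,0,10]'
```

```text
t: 11.57
tool_pos: [0.503, 0.1638, 0.1323]
orientation: [-0.69, -3.065, 0.0]
force: [0.7, -0.8, -1.7]
opening: 0.0216
gripper_force: 30.0
```

```bash
python3 -m inch '[0,0,-1,0,10, 0,0,-2,0,10, 0,0,-2,0,10]'
```

```text
t: 11.82
tool_pos: [0.503, 0.1638, 0.1304]
orientation: [-0.69, -3.065, 0.0]
force: [0.0, -0.6, -1.7]
opening: 0.0217
gripper_force: 30.0
```

```bash
python3 -m inch '[0,0,-1,0,10, 0,0,-2,0,10, 0,0,-2,0,10]'
```

```text
t: 12.07
tool_pos: [0.503, 0.1639, 0.1284]
orientation: [-0.69, -3.065, 0.0]
force: [-1.3, 0.4, -0.3]
opening: 0.0213
gripper_force: 30.0
```

```bash
python3 -m inch '[0,0,-1,0,10, 0,0,-2,0,10, 0,0,-2,0,10]'
```

```text
t: 12.32
tool_pos: [0.503, 0.1638, 0.1264]
orientation: [-0.69, -3.065, 0.0]
force: [0.6, -0.3, -2.4]
opening: 0.0215
gripper_force: 30.0
```

```bash
python3 -m inch '[0,0,-1,0,10, 0,0,-2,0,10, 0,0,-2,0,10]'
```

```text
t: 12.57
tool_pos: [0.503, 0.1639, 0.1244]
orientation: [-0.69, -3.065, 0.0]
force: [-0.6, 1.0, -1.2]
opening: 0.0213
gripper_force: 30.0
```

```bash
python3 -m inch '[0,0,-1,0,10, 0,0,-2,0,10, 0,0,-2,0,10]'
```

```text
t: 12.82
tool_pos: [0.5033, 0.1639, 0.1228]
orientation: [0.69, 3.065, 0.0]
force: [-0.1, -0.1, 1.0]
opening: 0.0213
gripper_force: 30.0
```

Contact at about 2.5 N with little sideways force: it looks like the valve, which puts the mouth near 0.093.

```bash
python3 -m inch '[0,0,-1,0,10, 0,0,-2,0,10, 0,0,-2,0,10]'
```

```text
t: 13.07
tool_pos: [0.5033, 0.1639, 0.1207]
orientation: [0.69, 3.065, 0.0]
force: [0.4, -0.4, 2.4]
opening: 0.0216
gripper_force: 30.0
```

```bash
python3 -m inch '[0,0,-1,0,10, 0,0,-2,0,10, 0,0,-2,0,10]'
```

```text
t: 13.32
tool_pos: [0.5033, 0.1639, 0.1187]
orientation: [0.69, 3.065, 0.0]
force: [-0.9, 0.1, 3.7]
opening: 0.0217
gripper_force: 30.0
```

```bash
python3 -m inch '[0,0,-1,0,10, 0,0,-2,0,10, 0,0,-2,0,10]'
```

```text
t: 13.57
tool_pos: [0.5033, 0.1639, 0.1166]
orientation: [0.69, 3.065, 0.0]
force: [-0.5, 0.8, 3.5]
opening: 0.0215
gripper_force: 30.0
```

```bash
python3 -m inch '[0,0,-1,0,10, 0,0,-2,0,10, 0,0,-3,0,10, 0,0,-3,0,10]'
```

```text
t: 13.9
tool_pos: [0.5033, 0.1639, 0.1136]
orientation: [0.69, 3.065, 0.0]
force: [-0.8, -0.3, 3.1]
opening: 0.0216
gripper_force: 30.0
```

```bash
python3 -m inch '[0,0,-1,0,10, 0,0,-2,0,10, 0,0,-3,0,10, 0,0,-3,0,10]'
```

```text
t: 14.23
tool_pos: [0.5033, 0.1639, 0.1108]
orientation: [0.69, 3.065, 0.0]
force: [-0.8, -0.2, 4.8]
opening: 0.0214
gripper_force: 30.0
```

```bash
python3 -m inch '[0,0,-1,0,10, 0,0,-2,0,10, 0,0,-3,0,10, 0,0,-3,0,10]'
```

```text
t: 14.57
tool_pos: [0.5033, 0.1639, 0.1079]
orientation: [0.69, 3.064, 0.0]
force: [-0.8, -0.4, 7.0]
opening: 0.0214
gripper_force: 30.0
```

The force is growing along the valve's spring curve. Now 1 mm at a time.

```bash
python3 -m inch '[0,0,-1,0,10, 0,0,-2,0,10, 0,0,-2,0,10]'
```

```text
t: 14.82
tool_pos: [0.5033, 0.1639, 0.106]
orientation: [0.69, 3.064, 0.0]
force: [-1.9, -0.2, 7.3]
opening: 0.0211
gripper_force: 30.0
```

```bash
python3 -m inch '[0,0,-1,0,10, 0,0,-1,0,10]'
```

```text
t: 14.98
tool_pos: [0.5033, 0.1639, 0.1048]
orientation: [0.69, 3.065, 0.0]
force: [-0.2, 0.4, 2.7]
opening: 0.0216
gripper_force: 30.0
```

```bash
python3 -m inch '[0,0,-1,0,10, 0,0,-1,0,10]'
```

```text
t: 15.15
tool_pos: [0.5034, 0.1639, 0.104]
orientation: [0.69, 3.064, 0.0]
force: [-1.4, -0.7, 8.8]
opening: 0.0217
gripper_force: 30.0
```

```bash
python3 -m inch '[0,0,-1,0,10, 0,0,-1,0,10]'
```

```text
t: 15.32
tool_pos: [0.5034, 0.1639, 0.1031]
orientation: [0.69, 3.064, 0.0]
force: [-1.7, -0.5, 8.5]
opening: 0.0213
gripper_force: 30.0
```

```bash
python3 -m inch '[0,0,-1,0,10, 0,0,-1,0,10]'
```

```text
t: 15.48
tool_pos: [0.5036, 0.164, 0.103]
orientation: [0.69, 3.064, 0.0]
force: [-5.2, -1.9, 14.6]
opening: 0.0217
gripper_force: 30.0
```

```bash
python3 -m inch '[0,0,-1,0,10, 0,0,-1,0,10]'
```

```text
t: 15.65
tool_pos: [0.5037, 0.164, 0.1029]
orientation: [0.689, 3.064, 0.001]
force: [-8.5, -2.1, 21.5]
opening: 0.0215
gripper_force: 30.0
```

It hits a hard stop at TCP z 0.103 (21 N), about 20 mm past the valve, as expected for home. Easing off, then checking the sleeve.

```bash
python3 -m inch '[0,0,2,0,10, 0,0,2,0,10, 0,0,3,0,10, 0,0,4,0,10, 0,0,4,0,10, 0,0,4,0,10]'; python3 - <<'E'
from h import *
s=snap('side','s5');x,y=233,172
cv2.imwrite('pics/c7.png',cv2.resize(s['image'][y:y+90,x:x+80],None,fx=6,fy=6,interpolation=2))
E
```

```text
t: 16.15
tool_pos: [0.5033, 0.1639, 0.1047]
orientation: [0.69, 3.065, 0.0]
force: [-0.2, -0.1, 5.4]
opening: 0.0215
gripper_force: 30.0
```

View pics/c7.png

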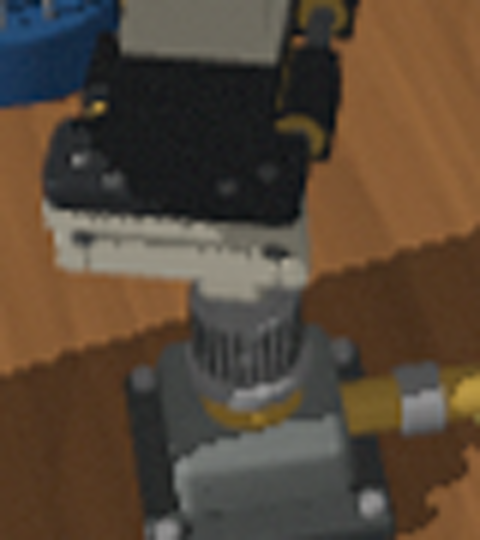

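The brass ring shows under the collar again at (250,412), as it did at the start: the sleeve has sprung forward. Releasing and lifting clear.

```bash
python3 -m inch '[0,0,0,0,20, 0,0,0,0,40, 0,0,0,0,60, 0,0,0,0,70, 0,0,0,0,70, 0,0,0,0,70, 0,0,0,0,70]'; python3 -m inch '[0,0,10,0,70, 0,0,30,0,70, 0,0,60,0,70, 0,0,95,0,70, 0,0,120,0,70, -20,30,120,0,70, -40,60,120,0,70, -60,100,120,0,70, -80,130,120,0,70, -80,130,120,0,70]'; python3 -m inch '[0,0,0,0,70, 0,0,0,0,70, 0,0,0,0,70]'; python3 - <<'E'
from h import *
s=snap('side','s6')
cv2.imwrite('pics/c8.png',cv2.resize(s['image'][160:410,210:410],None,fx=2.4,fy=2.4,interpolation=2))
E
```

```text
t: 16.78
tool_pos: [0.503, 0.1638, 0.1044]
orientation: [-0.69, -3.065, 0.0]
force: [0.2, -0.3, 0.6]
opening: 0.0567
gripper_force: 0.0
t: 17.62
tool_pos: [0.4197, 0.2989, 0.2258]
orientation: [-0.682, -3.065, -0.004]
force: [-0.5, -0.6, 0.3]
opening: 0.0651
gripper_force: 0.0
t: 17.87
tool_pos: [0.4238, 0.293, 0.225]
orientation: [0.691, 3.064, -0.0]
force: [-0.2, -0.0, 0.8]
opening: 0.0653
gripper_force: 0.0
```

View pics/c8.png

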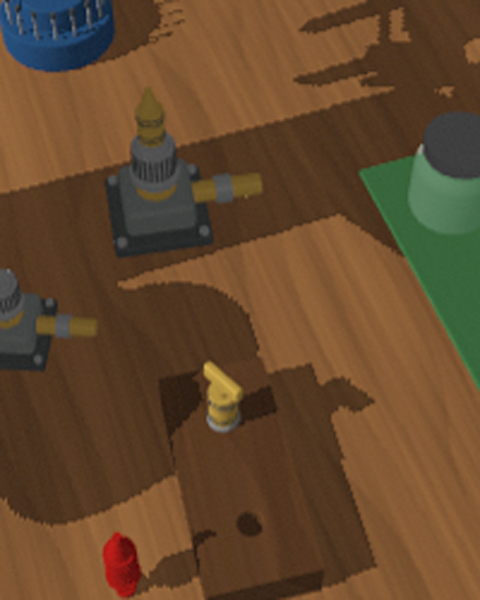

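The nozzle stands upright in the coupler at (150,115) with the sleeve forward. The fan is untouched at (222,400), and the arm is clear.

```bash
python3 -c "
from plant import job
print(job.close_job())"
```

```text
the job is handed in; nothing more can be done
None
```

The tapered nozzle stands locked in the larger coupler with the sleeve sprung forward, the fan nozzle and jars were left alone, and the job was handed in at about 18 s; no verdict was returned.

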